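Set the iris of a bottle inspection light

ROBOT

A 6-joint arm with a two-finger parallel gripper is mounted at the origin on the work surface. World frame = base frame: x ahead of the robot, y to its left, z up, the work surface at z = 0. Lengths are in m, angles in degrees, forces in N, time in s.
With the tool pointing down it reaches from about 0.25 to 0.725 m from the base axis. Payload 9.7 kg.
Tool frame: the origin (TCP) lies at the very end of the fingers, on their centre line; the grasp point (between the pads) lies 19 mm behind it (bot.grip_point_offset is the distance from the TCP to the grasp point, in m); y points along the fingers, x is the direction in which the jaws open and shut, and the axes are right-handed (so a half turn about y gives the same grasp; the last joint's range is limited). The gripper opens to 85 mm and grips with 20 to 120 N. Pads are 22 mm wide; open, the fingers measure 114 mm over their backs; the gripper's body (76 mm by 85 mm) begins 54 mm behind the grasp point. The pads swing forward as they close: fully open they stand 13 mm farther back than shut.
Start: joints at [71.161, 4.979, 10.078, 95.1, 0, 90], TCP at [0.178, 0.521, 0.231] pointing down, gripper open.
Joint ranges: [-179.16, 179.16], [-48.56, 103.87], [-65.8, 70.77], [-126.05, 130.52], [-82.76, 87.17], [-180, 180]. Speed limits (degrees/s): [127.2, 127.2, 147.25, 180, 180, 180].

INTERFACE

Orientations are given as [roll, pitch, yaw] about the fixed x, y, z axes, in that order (R = Rz(yaw) Ry(pitch) Rx(roll)).
In Python, from workcell import bot gives the robot as it stands.
- The arm moves only by the shell command python3 -m inch 'ROWS' [FORCE]. ROWS is JSON, a list of rows, each a list of 3 entries, a list of its own where there are three numbers: the shift along the tool's x, y, z in mm, then the turn, a rotation vector about the tool's x, y, z in rad, then the finger opening in mm, from 0 to 85.4. In form: [[[x, y, z], [ax, ay, az], grip], ...]. A call has 1 to 20 rows; each row is the pose to reach, as a shift and turn from the pose measured when the call began, along the tool's axes at that moment; what a row does not reach only later rows make up. A row lasts 1/10 s, in which the tool goes at most 50 mm and 8.59 degrees, less where a joint would pass 70% of its speed; a pose out of reach is approached as far as the arm can. A call with a gripper value outside its range is refused whole. The fingers move at their own pace and stop on an object; FORCE is the grip in N (left out, the last holds). Time passes only in rows, so rows that repeat a pose let the fingers close. It gives the time, the measured TCP pose, the force and the opening at its end, in the units of the state.
- bot.get_obs(): the state, without advancing time (a new reading comes with each control period).
- bot.camera(name): name is "side" or "top" or "wrist"; returns a dict with "frame" (420x560x3 uint8, red, green, blue), "mtx" (3x3 intrinsics, pixels), "origin" and "orientation" of the camera in the world. Camera axes: x right, y down, z forward; pixel columns grow to the right and rows downward; lengths in m; the calibration is good to about 2 mm. A picture is of the moment at which its call begins. There is no depth.
- bot.job_done(): hands the job in, once; it reports no verdict.
Trained networks look in a picture, given as the dict that the camera call returned (one of the last four; its "shot" number tells which), for a name from the list of things; names that differ only in an ending like _2 or _b are one class to them, and where a whole thing is asked for, a point or a joint stands for the part that bears it (a point fixed in the world has none). Each returns a list of dicts, best first, with "confidence" (0 to 1); they miss things now and then, are a little off and sometimes report something else, mostly with a low value. They report only what shows in the picture. A call takes as long as a camera call.
- bot.search_frame(picture, name): "box" ([left, top, right, bottom] in pixels, round what is visible of it).
- bot.cut_out(picture, name): "region" (420x560 bool, what is visible of it) and "box" ([left, top, right, bottom] in pixels, round what is visible of it).
The state is a dict: "time": time; "q": joint angles; "qd": joint speeds; "joint_efforts": joint torques, N m; "ee_pos": TCP position; "tcp_rot": TCP orientation; "wrist_force": force on the tool from outside, world axes, zero at the start; "torque": the same for the moment, N m; "opening": finger opening in m.
Only numpy, scipy, OpenCV 4.12 (cv2) and the standard library are available. Lean on these libraries where they do the work, as an engineer would, in place of code of your own. Each camera call takes 0.05 s, during which the arm holds its last target. There are 200 camera calls.

TASK

On the round bottle inspection light, gently push the blue lever round until it points at the red index on the scale, then press the green button fully down and let it come up again. Only push with the fingertips: do not pinch the lever, and do not lift or shift the light. Leave the sample jar and everything else on the table where it stands.

Things in the scene. Friction and masses are not known exactly. Their poses are not given: they have to be found in the camera images.
- lamp: Bottle inspection light: squat round white housing, 274 mm diameter, top face 55 mm above the table, 3.4 to 5 kg, standing loose on the table. Origin: centre of its underside, on the vertical axis about which ring, lever and red index turn; z up. Its x axis points from the centre towards the middle of the black scale ticks (lever and index angles are measured from it). In the centre a lit window, 84 mm diameter, 67 mm above the table, does not turn
- ring (a joint): Angle of the black iris ring (132 mm diameter, top 64 mm above the table) with its blue lever, rad: 0 along the lamp's x axis, growing counter-clockwise seen from above, stops at -1.15 and 1.15. Stiff by friction (about 0.12 N m, some 1.3 N at the tab); it stays where it is left. It starts clockwise of the index
- lever_tip (a point): The point of the blue lever, 118 mm from the lamp's axis, 60 mm above the table; moves with the lever. The lever arm, 8 mm wide, lies flat with its top 65 mm above the table and carries the upright blue tab
- tab_left: Counter-clockwise half of the upright blue tab on the lever. The whole tab is 20 mm (radially) by 10 mm (across) and 40 mm high, from 65 to 105 mm above the table, centred 94 mm from the lamp's axis, in line with lever_tip. Origin: centre of this half's underside, 2.5 mm counter-clockwise of the lever's centre line; x points radially outward, y counter-clockwise, z up
- tab_right: Clockwise half of the same tab, its origin 2.5 mm clockwise of the lever's centre line; same axes. Fingers pressing on both halves at once count as pinching the tab
- index (a joint): Angle of the red index on the scale, rad, measured as for the ring. It is clamped for the job: it stays put
- index_tip (a point): Inner end of the flat red index strip (20 mm long, 7 mm wide, 3 mm thick, lying on the housing's rim), 118 mm from the lamp's axis, 60 mm above the table. When the lever points exactly at the index, lever_tip and index_tip coincide
- button_top (a point): Centre of the top of the green push button (28 mm diameter) on the lamp's housing, on the side opposite the scale, 105 mm from the lamp's axis, 77 mm above the table when up; a black collar, 44 mm diameter, 67 mm above the table, surrounds it. The point moves down with the button
- button (a joint): Travel of the green button, m: 0 up, 0.006 fully down; spring return, 4 N when fully down
- jar: Small open amber glass sample jar, 48 mm diameter, 45 mm high, standing loose on the lit window. Origin: centre of its underside. Stays where it is
- crate: Wooden bottle case, 345 x 182 x 105 mm, open on top, standing on the right of the table. Origin: centre of its underside. Bystander
- crate_bottle_a: Dark wine bottle lying in the case, 74 mm diameter, 300 mm long; origin under its middle. Bystander
- crate_bottle_b: The second wine bottle lying in the case, same size. Bystander
- bottle: Standing dark wine bottle, 74 mm diameter, 300 mm high, far left of the table. Origin: centre of its underside. Bystander
- tape: Roll of tan packing tape lying flat, 96 mm diameter, 40 mm high, left of the lamp. Origin: centre of its underside. Bystander
- cup: White cup, 72 mm diameter, 75 mm high, left of the lamp. Origin: centre of its underside. Bystander
- carton: Small cardboard carton, 70 x 90 x 100 mm, left of the lamp. Origin: centre of its underside. Bystander
- pen: Thick red marker lying on the table between the lamp and the wooden case, 14 mm diameter, 130 mm long. Origin: under its middle. Bystander

How it is judged (in metres and radians):
On the way, in this order (a step that is already met when the one before it is completed fails the run):
1. the lever points at the red index and rests there (horizontal distance between lever_tip and index_tip below 0.006 m and velocity of joint ring between -0.05 and 0.05 rad/s), for 0.3 s.
2. the green button is pressed fully down (value of joint button above 0.0045 m and horizontal distance between lever_tip and index_tip below 0.006 m), for 0.05 s.
At the end, for the whole second after the job is handed in: Lever point at rest within 6 mm (about 3 degrees) of the red index; button pressed at least 4.5 mm after that and up again; light moved under 20 mm and level; jar upright; jar and all other things moved under 25 mm (all of step 1 and value of joint button below 0.0015 m and distance of lamp from where it was at the start of the episode below 0.02 m and angle between lamp's own z axis and vertical below 0.05 rad and angle between jar's own z axis and vertical below 0.1 rad and distance of each of jar, crate, crate_bottle_a, crate_bottle_b, bottle, tape, cup, carton, pen from where it was at the start of the episode below 0.025 m); the robot touches nothing.
It fails at once if the lever's tab is pinched: fingers press on both its halves at once (contact force between the fingers and tab_left above 1 N and contact force between the fingers and tab_right above 1 N).
It fails at once if the lever is pushed roughly (over 20 N) (contact force between anything else and tab_left above 20 N or contact force between anything else and tab_right above 20 N).
It fails at once if the button is pressed while the lever is off the index (more than 10 mm) (value of joint button above 0.003 m and horizontal distance between lever_tip and index_tip above 0.01 m).
It fails at once if the light is shifted, tipped or lifted (distance of lamp from where it was at the start of the episode above 0.02 m or distance of button_top from where it was at the start of the episode above 0.025 m or angle between lamp's own z axis and vertical above 0.08 rad or height (world z) of lamp above 0.008 m).
It fails at once if the jar or a bystander is moved, carried or knocked over (angle between any of jar, bottle's own z axis and vertical above 0.3 rad or distance of any of jar, crate, crate_bottle_a, crate_bottle_b, bottle, tape, cup, carton, pen from where it was at the start of the episode above 0.025 m).
It also fails if it takes over 54 s, if anything falls off the work surface, if the arm or the gripper's body presses on something with over 40 N, if the wrist force passes 120 N, or if a joint passes its speed limit or range.

## Working session

There is one attempt and no reset: what is moved stays moved. The work goes in short steps, Python scripts to look and compute and a shell command to move; the robot and the scene stay as the last step left them, time stands still between calls to the robot, and variables do not carry over. Pictures are saved under pics/ and viewed, about 8 in all and at most 12, crops included, and the job is handed in when it is done.

```bash
mkdir -p pics; ls; cat > h.py <<'E'
import numpy as np, cv2
from scipy.spatial.transform import Rotation as R
from workcell import bot
def save(p,name): cv2.imwrite('pics/'+name,p['frame'][:,:,::-1])
def Rc(p):
    o=np.array(p['orientation'],float)
    return o if o.shape==(3,3) else R.from_euler('xyz',o,degrees=True).as_matrix()
def ray(p,uv,z):
    K=np.array(p['mtx']);d=Rc(p)@np.linalg.inv(K)@np.array([uv[0],uv[1],1.]);o=np.array(p['origin'])
    return o+d*(z-o[2])/d[2]
def proj(p,X):
    c=Rc(p).T@(np.array(X)-np.array(p['origin']));c=np.array(p['mtx'])@c;return c[:2]/c[2]
E
python3 - <<'E'
from h import *
o=bot.get_obs();print(o)
for n in ('top','side'):
    p=bot.camera(n);save(p,n+'0.png');print(n,p['mtx'],p['origin'],p['orientation'])
    for t in ('lamp','ring','lever_tip','index_tip','button_top','tab_left','jar'):
        r=bot.search_frame(p,t);print(t,[(np.round(x['box'],1).tolist(),round(x['confidence'],2)) for x in r[:2]])
E
```

```text
pics
{'time': 0.0, 'q': array([7.11613810e+01, 5.01205643e+00, 1.00328904e+01, 9.50992719e+01,
       3.99912864e-04, 9.00008208e+01]), 'qd': array([ 0.05223583,  0.02693785,  0.12620058, -0.06569361,  0.08244878,
        0.00101907]), 'joint_efforts': array([-3.61902792e-03, -5.20390034e+01,  4.64804614e+01,  1.66705210e-02,
        1.23076350e-05, -8.32999962e-07]), 'ee_pos': array([0.17751907, 0.52031518, 0.23055989]), 'tcp_rot': array([-8.99996012e+01,  7.84379972e-02,  7.11605603e+01]), 'wrist_force': array([-0.13942658, -0.51683159, -0.75831221]), 'torque': array([-0.04215878, -0.0594714 , -0.04381951]), 'opening': 0.0855655727505325}
top [[409.96353821   0.         278.38863132]
 [  0.         409.96353821 210.87637708]
 [  0.           0.           1.        ]] [ 0.27504888 -0.02665411  1.35799212] [-1.68722147e+02  1.66770556e-01 -9.15288394e+01]
lamp [([226.0, 159.5, 308.6, 241.6], 0.63), ([251.2, 180.2, 293.8, 220.5], 0.2)]
ring [([246.3, 180.5, 296.8, 220.2], 0.61)]
lever_tip [([251.8, 180.6, 298.3, 219.5], 0.64), ([364.0, 198.0, 373.4, 236.7], 0.61)]
index_tip []
button_top []
tab_left []
jar [([255.3, 227.1, 262.2, 235.6], 0.62), ([263.3, 186.6, 278.6, 203.5], 0.5)]
side [[530.23303192   0.         273.41710687]
 [  0.         530.23303192 213.25765521]
 [  0.           0.           1.        ]] [ 0.03083852 -0.96553229  1.2732686 ] [-137.77163323    0.60797546  -29.67963274]
lamp [([237.8, 211.0, 244.0, 218.0], 0.48)]
ring [([251.5, 201.0, 311.6, 227.2], 0.61)]
lever_tip [([251.3, 198.2, 308.3, 228.4], 0.86)]
index_tip [([298.4, 291.8, 328.2, 319.0], 0.72)]
button_top []
tab_left []
jar [([268.8, 196.3, 283.7, 213.7], 0.51)]
```

```bash
python3 - <<'E'
from h import *
p=cv2.imread('pics/top0.png');c=cv2.resize(p[140:260,205:335],None,fx=6,fy=6,interpolation=cv2.INTER_CUBIC)[:600,:800];c=cv2.resize(p[150:250,215:345],None,fx=6,fy=6,interpolation=cv2.INTER_CUBIC)
cv2.imwrite('pics/top0c.png',c)
p=cv2.imread('pics/side0.png');c=cv2.resize(p[160:280,200:360],None,fx=5,fy=5,interpolation=cv2.INTER_CUBIC)
cv2.imwrite('pics/side0c.png',c)
E
```

```text
(no output)
```

View pics/top0.png

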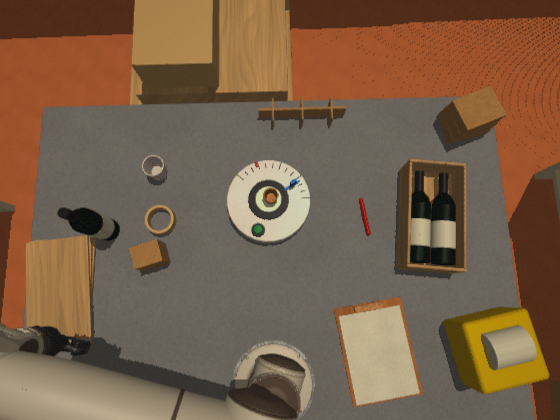

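View pics/top0c.png

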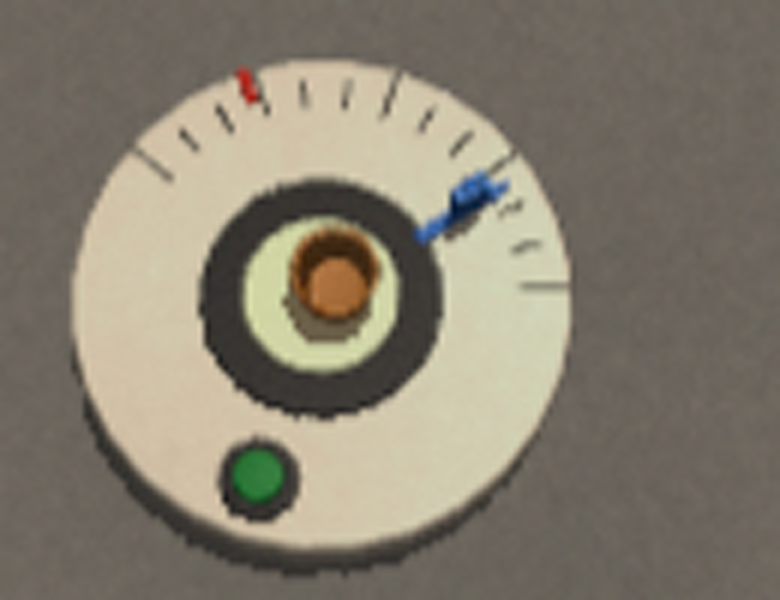

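View pics/side0c.png

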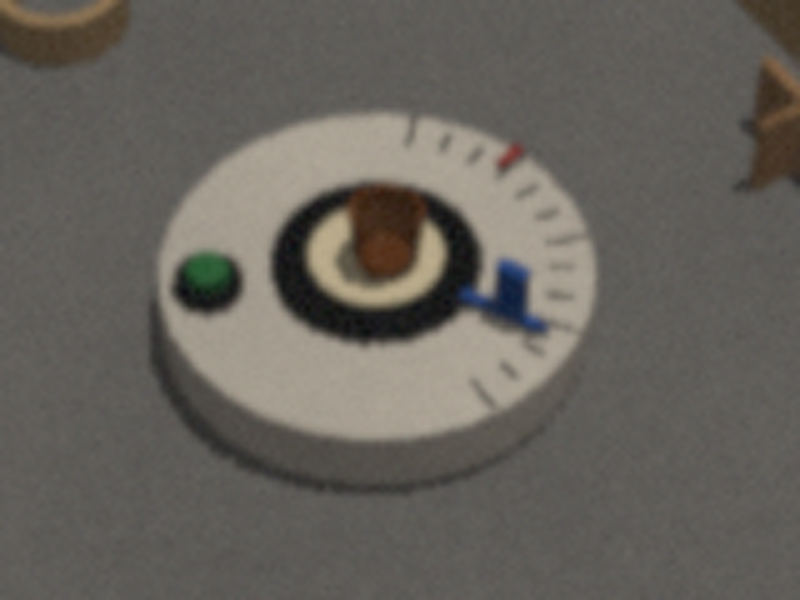

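```bash
cat >> h.py <<'E'
def colors(p):
    h=cv2.cvtColor(p['frame'],cv2.COLOR_RGB2HSV);H,S,V=[h[...,i].astype(int) for i in range(3)]
    return dict(green=(H>45)&(H<80)&(S>100)&(V>40),blue=(H>100)&(H<128)&(S>120)&(V>40),red=((H<6)|(H>174))&(S>140)&(V>80))
E
python3 - <<'E'
from h import *
p=bot.camera('top')
f=lambda x,y:(215+x/6-.4,150+y/6-.4)
c=ray(p,f(321,298),.064);print('ring c',c)
cw=ray(p,f(322,295),.067);print('window c',cw)
g=cv2.fitEllipse(np.array([[74,300],[320,60],[570,290],[330,550],[130,150],[500,125],[150,470],[490,480]],np.float32));print(g,ray(p,f(*g[0]),.055))
C=(c+cw)/2
m=colors(p)
win=np.zeros((420,560),bool);win[150:250,215:345]=1
for k in m:
    v,u=np.nonzero(m[k]&win);print(k,len(u),u.mean(),v.mean(),u.min(),u.max(),v.min(),v.max())
for n,q,z in (('idx_in',(256,100),.059),('idx_out',(242,70),.059),('levtip',(508,186),.062),('levroot',(418,237),.065),('button',(258,475),.077),('tick0',(153,165),.055),('tickN',(545,287),.055),('mid',(391,95),.055),('jar',(336,290),.067)):
    w=ray(p,f(*q),z);d=w-C;print(n,w.round(4),'r',np.hypot(d[0],d[1]).round(4),'ang',np.degrees(np.arctan2(d[1],d[0])).round(1))
E
```

```text
ring c [0.572319   0.00249637 0.064     ]
window c [0.57327103 0.00185449 0.067     ]
((324.0119323730469, 301.719482421875), (488.8735046386719, 495.1903076171875), 81.68885040283203) [0.5722708  0.00110894 0.055     ]
green 60 257.5 229.0 254 261 225 233
blue 45 291.64444444444445 183.66666666666666 284 298 179 189
red 12 255.75 163.83333333333334 255 257 161 166
idx_in [0.6862 0.0359 0.059 ] r 0.1183 ang 16.6
idx_out [0.7037 0.0434 0.059 ] r 0.1372 ang 17.5
levtip [ 0.6326 -0.1007  0.062 ] r 0.119 ang -59.8
levroot [ 0.6045 -0.0508  0.065 ] r 0.0618 ang -59.1
button [0.4747 0.0374 0.077 ] r 0.1043 ang 160.2
tick0 [0.6518 0.0933 0.055 ] r 0.1206 ang 49.1
tickN [ 0.5772 -0.1192  0.055 ] r 0.1214 ang -87.9
mid [ 0.6883 -0.0385  0.055 ] r 0.1224 ang -19.4
jar [ 0.5758 -0.0057  0.067 ] r 0.0085 ang -69.1
```

```bash
cat >> h.py <<'E'
C=np.array([.5728,.002]); TH0,THI=-59.4,17.0
def rel(P,yaw):
    o=bot.get_obs();R0=R.from_euler('xyz',o['tcp_rot'],degrees=True);Rt=R.from_euler('xyz',[-90,0,yaw],degrees=True)
    s=R0.as_matrix().T@(np.array(P)-o['ee_pos'])*1000;return s.round(1).tolist(),(R0.inv()*Rt).as_rotvec().round(3).tolist()
def fpos(phi,z,r=.094,t=-.016):
    a=np.radians(phi);return [C[0]+r*np.cos(a)-t*np.sin(a),C[1]+r*np.sin(a)+t*np.cos(a),z]
E
python3 - <<'E'
from h import *
print(fpos(-67.4,.2),rel(fpos(-67.4,.2),-67.4))
E
```

```text
[np.float64(0.5941523968562138), np.float64(-0.09093048557117707), 0.2] ([-444.2, 31.3, -591.7], [-0.0, 2.418, -0.0])
```

```bash
python3 -m inch '[[[-444,31,-592],[0,2.418,0],0],[[-444,31,-592],[0,2.418,0],0],[[-444,31,-592],[0,2.418,0],0],[[-444,31,-592],[0,2.418,0],0],[[-444,31,-592],[0,2.418,0],0],[[-444,31,-592],[0,2.418,0],0],[[-444,31,-592],[0,2.418,0],0],[[-444,31,-592],[0,2.418,0],0],[[-444,31,-592],[0,2.418,0],0],[[-444,31,-592],[0,2.418,0],0],[[-444,31,-592],[0,2.418,0],0],[[-444,31,-592],[0,2.418,0],0],[[-444,31,-592],[0,2.418,0],0],[[-444,31,-592],[0,2.418,0],0],[[-444,31,-592],[0,2.418,0],0],[[-444,31,-592],[0,2.418,0],0],[[-444,31,-592],[0,2.418,0],0],[[-444,31,-592],[0,2.418,0],0],[[-444,31,-592],[0,2.418,0],0],[[-444,31,-592],[0,2.418,0],0]]'
python3 - <<'E'
from h import *
p=bot.camera('wrist');save(p,'w1.png');print(p['origin'],p['orientation'])
m=colors(p)
for k in m:
    v,u=np.nonzero(m[k])
    if len(u): print(k,len(u),u.mean(),v.mean(),u.min(),u.max(),v.min(),v.max())
for th in (TH0,THI): 
    a=np.radians(th);print(proj(p,[C[0]+.118*np.cos(a),C[1]+.118*np.sin(a),.06]))
print(proj(p,[*C,.067]))
E
```

```text
time: 2.85
ee_pos: [0.5944, -0.0901, 0.2008]
tcp_rot: [-90.0, -0.0, -67.2]
wrist_force: [-0.6, 0.7, -0.4]
opening: 0.0002
[ 0.65771718 -0.06411795  0.34375642] [ 1.63781095e+02  3.50123696e-02 -6.72410279e+01]
green 810 108.88518518518518 266.1395061728395 92 126 251 281
blue 751 278.1797603195739 173.02929427430092 246 310 163 184
red 1069 377.7754911131899 234.93171188026193 178 455 12 331
[307.99445083 164.42033142]
[180.24886941  37.96663159]
[176.34564859 183.65768979]
```

View pics/w1.png

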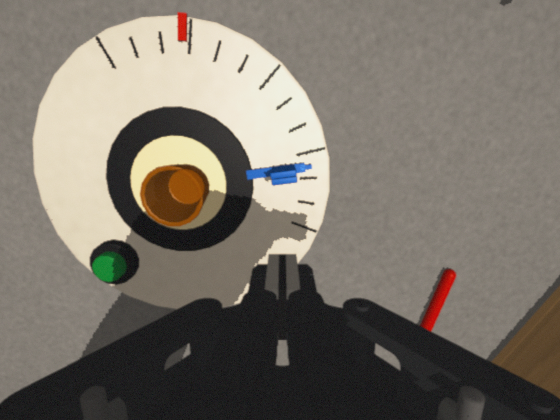

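```bash
python3 - <<'E'
from h import *
p=bot.camera('wrist')
g=cv2.cvtColor(p['frame'],cv2.COLOR_RGB2GRAY)
c=ray(p,(180,178),.064)
m=colors(p);v,u=np.nonzero(m['red']&(np.arange(420)[:,None]<100));rv=(u.mean(),v.mean());print('red',rv,v.min(),v.max())
gv,gu=np.nonzero(m['green'])
f=lambda q,z:ray(p,q,z)
I=f(rv,.06);L=f((311,167),.063);B=f((gu.mean(),gv.mean()),.075);L0=f((249,175),.065)
print('ring',c)
for n,w in (('idx mid',I),('idx in',f((182,v.max()+.5),.06)),('lev',L),('lev0',L0),('but',B)):
    d=w[:2]-C;e=w[:2]-c[:2];print(n,w.round(4),[(np.hypot(*x).round(4),np.degrees(np.arctan2(x[1],x[0])).round(1)) for x in (d,e)])
E
```

```text
red (np.float64(181.87698412698413), np.float64(26.115079365079364)) 12 40
ring [0.57812887 0.00117351 0.064     ]
idx mid [0.6943 0.0377 0.06  ] [(np.float64(0.1267), np.float64(16.4)), (np.float64(0.1218), np.float64(17.5))]
idx in [0.6845 0.0345 0.06  ] [(np.float64(0.1164), np.float64(16.2)), (np.float64(0.1115), np.float64(17.4))]
lev [ 0.6321 -0.1027  0.063 ] [(np.float64(0.1203), np.float64(-60.5)), (np.float64(0.117), np.float64(-62.5))]
lev0 [ 0.6046 -0.0546  0.065 ] [(np.float64(0.065), np.float64(-60.7)), (np.float64(0.0618), np.float64(-64.6))]
but [0.4765 0.0345 0.075 ] [(np.float64(0.1017), np.float64(161.3)), (np.float64(0.107), np.float64(161.8))]
```

```bash
python3 -m inch '[[[0,40,-4],[0,0,0],0],[[0,80,-4],[0,0,0],0],[[0,110,-4],[0,0,0],0],[[0,123,-4],[0,0,0],0],[[0,123,-4],[0,0,0],0]]'
python3 - <<'E'
from h import *
p=bot.camera('wrist');save(p,'w2.png')
for phi in (-60,-52,-44,-36,-28,-20,-12,-4,2,6,10): print(phi,rel(fpos(phi,.078),phi))
E
```

```text
time: 3.45
ee_pos: [0.5899, -0.0914, 0.0763]
tcp_rot: [-90.1, 0.1, -67.2]
wrist_force: [-0.4, 0.7, 1.1]
opening: -0.0001
-60 ([2.0, 0.2, 15.6], [-0.0, -0.126, 0.0])
-52 ([1.6, 0.2, 28.9], [-0.0, -0.266, 0.0])
-44 ([-0.6, 0.3, 42.0], [-0.0, -0.405, 0.0])
-36 ([-4.6, 0.3, 54.7], [-0.0, -0.545, 0.0])
-28 ([-10.4, 0.3, 66.7], [-0.0, -0.685, 0.0])
-20 ([-17.7, 0.3, 77.8], [-0.0, -0.824, 0.0])
-12 ([-26.5, 0.3, 87.8], [-0.0, -0.964, 0.0])
-4 ([-36.7, 0.3, 96.4], [-0.0, -1.103, 0.0])
2 ([-45.0, 0.3, 101.9], [-0.0, -1.208, 0.001])
6 ([-50.8, 0.3, 105.1], [-0.0, -1.278, 0.001])
10 ([-56.9, 0.3, 107.8], [-0.0, -1.348, 0.001])
```

View pics/w2.png

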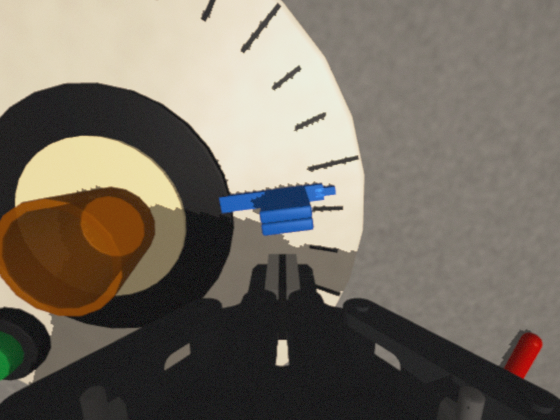

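```bash
python3 -m inch '[[[1,0,7],[0,-0.06,0],0],[[1.6,0,11],[0,-0.09,0],0],[[2,0,15.6],[0,-0.126,0],0],[[2,0,22],[0,-0.196,0],0],[[1.6,0,29],[0,-0.266,0],0],[[0.7,0,35.5],[0,-0.335,0],0],[[-0.6,0,42],[0,-0.405,0],0],[[-2.4,0,48.5],[0,-0.475,0],0],[[-4.6,0,54.7],[0,-0.545,0],0],[[-7.3,0,60.8],[0,-0.615,0],0],[[-10.4,0,66.7],[0,-0.685,0],0],[[-10.4,0,66.7],[0,-0.685,0],0]]'
python3 - <<'E'
from h import *
p=bot.camera('wrist');save(p,'w3.png');o=bot.get_obs();print(o['ee_pos'],o['tcp_rot'],o['wrist_force'])
for phi in (-28,-24,-20,-16,-12,-8,-4,0,4,6,8,10): print(phi,rel(fpos(phi,.078),phi))
t=bot.camera('top');v,u=np.nonzero(colors(t)['blue']);k=(v>150)&(v<250)&(u>215)&(u<345);print(u[k].mean(),v[k].mean(),k.sum())
w=ray(t,(u[k].mean(),v[k].mean()),.085)[:2]-C;print(np.hypot(*w),np.degrees(np.arctan2(w[1],w[0])))
E
```

```text
time: 4.7
ee_pos: [0.6493, -0.0559, 0.0797]
tcp_rot: [-89.9, -0.1, -27.9]
wrist_force: [-0.1, -0.8, -0.1]
opening: 0.0001
[ 0.64895956 -0.05605142  0.0794834 ] [-89.94803417  -0.1129874  -28.03622877] [0.45830137 0.26291439 0.68263372]
-28 ([-0.5, 1.5, -0.5], [-0.001, -0.001, 0.002])
-24 ([0.4, 1.5, 6.1], [-0.001, -0.07, 0.002])
-20 ([0.8, 1.5, 12.7], [-0.001, -0.14, 0.002])
-16 ([0.8, 1.5, 19.4], [-0.001, -0.21, 0.002])
-12 ([0.3, 1.5, 26.0], [-0.001, -0.28, 0.002])
-8 ([-0.7, 1.5, 32.6], [-0.001, -0.35, 0.002])
-4 ([-2.1, 1.5, 39.1], [-0.0, -0.42, 0.002])
0 ([-4.0, 1.5, 45.5], [-0.0, -0.489, 0.002])
4 ([-6.3, 1.5, 51.7], [-0.0, -0.559, 0.002])
6 ([-7.7, 1.5, 54.8], [-0.0, -0.594, 0.002])
8 ([-9.1, 1.5, 57.8], [-0.0, -0.629, 0.002])
10 ([-10.6, 1.5, 60.8], [-0.0, -0.664, 0.002])
nan nan 0
nan nan<stdin>:4: RuntimeWarning: Mean of empty slice.
  ret = ret.dtype.type(ret / rcount)
<stdin>:5: RuntimeWarning: Mean of empty slice.
```

View pics/w3.png

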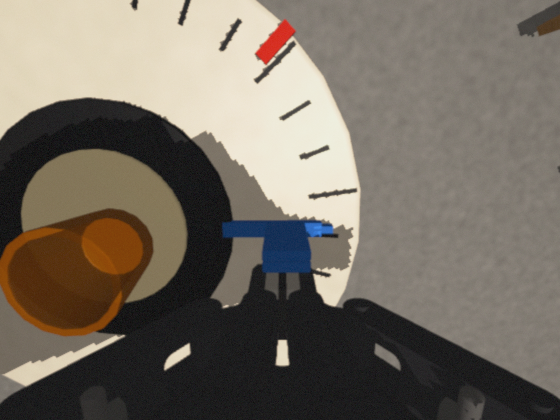

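```bash
python3 -m inch '[[[0.4,1.5,6],[0,-0.07,0],0],[[0.8,1.5,12.7],[0,-0.14,0],0],[[0.8,1.5,19.4],[0,-0.21,0],0],[[0.3,1.5,26],[0,-0.28,0],0],[[-0.7,1.5,32.6],[0,-0.35,0],0],[[-2.1,1.5,39],[0,-0.42,0],0],[[-4,1.5,45.5],[0,-0.489,0],0],[[-6.3,1.5,51.7],[0,-0.559,0],0],[[-7.7,1.5,54.8],[0,-0.594,0],0],[[-9.1,1.5,57.8],[0,-0.629,0],0],[[-10.6,1.5,60.8],[0,-0.664,0],0],[[-10.6,1.5,60.8],[0,-0.664,0],0]]'
python3 - <<'E'
from h import *
p=bot.camera('wrist');cv2.imwrite('pics/w4.png',cv2.resize(p['frame'][130:300,180:400,::-1],None,fx=3,fy=3));o=bot.get_obs();print(o['ee_pos'],o['tcp_rot'],o['wrist_force'])
for a in (o['tcp_rot'][2],):
  for r in (.06,.118,.138): print(r,proj(p,[C[0]+r*np.cos(np.radians(a)),C[1]+r*np.sin(np.radians(a)),.06]))
m=colors(p)
for k in ('blue','red'):
    n,l,s,c=cv2.connectedComponentsWithStats(m[k].astype(np.uint8));print(k,[(s[i].tolist(),c[i].round(1).tolist()) for i in range(1,n) if s[i][4]>60])
E
```

```text
time: 6.0
ee_pos: [0.6679, 0.0026, 0.078]
tcp_rot: [-90.0, -0.1, 10.0]
wrist_force: [0.7, 0.7, 0.7]
opening: -0.0002
[0.6678221  0.00257258 0.07788283] [-90.0038639   -0.09637677   9.91801736] [-0.02132877 -0.22378247  0.26009046]
0.06 [223.09664509 226.76856389]
0.118 [331.32672345 226.78052136]
0.138 [368.63825305 226.78464361]
blue [([223, 222, 112, 54, 3439], [282.2, 243.6])]
red [([328, 190, 39, 19, 520], [347.1, 198.2])]
```

View pics/w4.png

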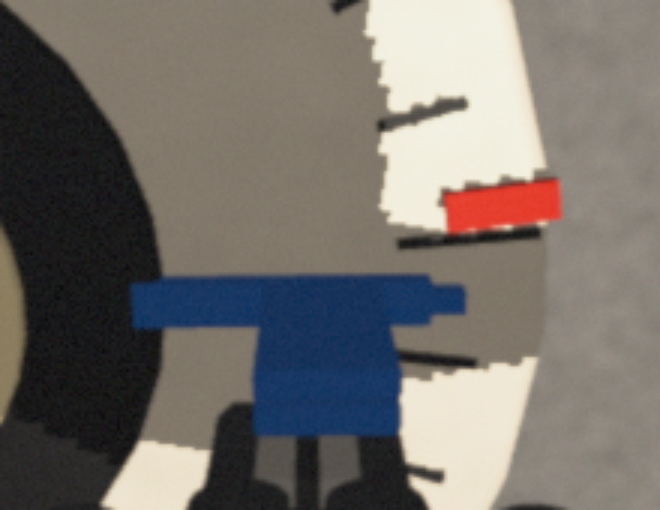

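```bash
python3 - <<'E'
from h import *
o=bot.get_obs()
for phi in (12,14,16,17.3): print(phi,rel(fpos(phi,.078),phi))
E
```

```text
12 ([0.8, -0.1, 3.2], [0.0, -0.036, 0.002])
14 ([1.2, -0.1, 6.5], [0.0, -0.071, 0.002])
16 ([1.5, -0.1, 9.9], [0.0, -0.106, 0.002])
17.3 ([1.6, -0.1, 12.0], [0.0, -0.129, 0.002])
```

```bash
python3 -m inch '[[[0.4,0,1.6],[0,-0.018,0],0],[[0.8,0,3.2],[0,-0.036,0],0],[[1,0,4.8],[0,-0.053,0],0],[[1.2,0,6.5],[0,-0.071,0],0],[[1.4,0,8.2],[0,-0.088,0],0],[[1.5,0,9.9],[0,-0.106,0],0],[[1.6,0,11],[0,-0.118,0],0],[[1.6,0,12],[0,-0.129,0],0],[[1.6,0,12],[0,-0.129,0],0],[[1.6,0,12],[0,-0.129,0],0]]'
python3 - <<'E'
from h import *
p=bot.camera('wrist');cv2.imwrite('pics/w5.png',cv2.resize(p['frame'][130:300,180:400,::-1],None,fx=3,fy=3))
m=colors(p)
for k in ('blue','red'):
    v,u=np.nonzero(m[k]); s=(v>130)&(v<300)&(u>200)&(u<420);v,u=v[s],u[s]
    if k=='blue': s=u>u.max()-8
    else: s=u<u.min()+8
    print(k,u.min(),u.max(),v[s].mean(),v[s].min(),v[s].max())
E
```

```text
time: 7.05
ee_pos: [0.6674, 0.0149, 0.0779]
tcp_rot: [-90.0, -0.1, 17.3]
wrist_force: [0.1, -0.5, 0.1]
opening: -0.0002
blue 222 333 229.58227848101265 225 235
red 329 365 226.2051282051282 222 234
```

View pics/w5.png

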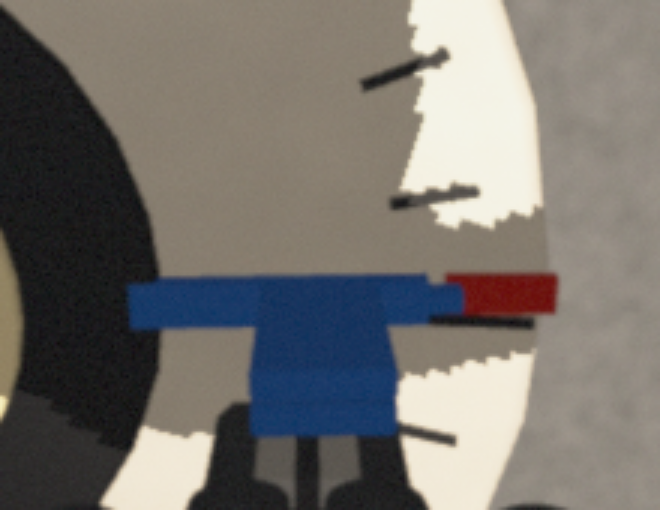

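```bash
python3 -m inch '[[[0,0,-4],[0,0,0],0],[[0,0,-9],[0,0,0],0],[[0,0,-9],[0,0,0],0],[[0,-35,-9],[0,0,0],0],[[0,-75,-9],[0,0,0],0],[[0,-95,-9],[0,0,0],0],[[0,-95,-9],[0,0,0],0]]'
python3 - <<'E'
from h import *
print(rel([.4755,.036,.173],17.3))
p=bot.camera('wrist');
m=colors(p)
k='green'
v,u=np.nonzero(m[k]);print(k,len(u))
if len(u): print(u.mean(),v.mean(),ray(p,(u.mean(),v.mean()),.075))
g=cv2.fitEllipse
save(p,'w6.png')
E
```

```text
time: 7.8
ee_pos: [0.6713, 0.0061, 0.1771]
tcp_rot: [-90.1, -0.4, 17.3]
wrist_force: [-1.4, -0.2, 0.3]
opening: -0.0
([-178.1, 2.6, 86.8], [0.002, -0.0, 0.008])
green 1520
39.7375 97.89934210526316 [0.47617684 0.03625607 0.075     ]
```

```bash
python3 -m inch '[[[-45,2,22],[0,0,0],0],[[-90,2,44],[0,0,0],0],[[-134,2,65],[0,0,0],0],[[-178,2,87],[0,0,0],0],[[-178,2,87],[0,0,0],0],[[-178,45,87],[0,0,0],0],[[-178,80,87],[0,0,0],0],[[-178,90,87],[0,0,0],0],[[-178,90,87],[0,0,0],0]]'
python3 - <<'E'
from h import *
p=bot.camera('wrist');save(p,'w7.png');o=bot.get_obs();print(o['ee_pos'],o['tcp_rot'],rel([.476,.036,.077],17.3))
m=colors(p)
for k in ('blue','red'):
    n,l,s,c=cv2.connectedComponentsWithStats(m[k].astype(np.uint8));print(k,[(s[i].tolist(),c[i].round(1).tolist()) for i in range(1,n) if s[i][4]>60])
E
```

```text
time: 8.75
ee_pos: [0.4742, 0.0361, 0.0818]
tcp_rot: [-90.0, -0.1, 17.3]
wrist_force: [-0.2, -0.3, 1.0]
opening: -0.0002
[0.47521546 0.03621161 0.0835495 ] [-90.03057733  -0.20786047  17.28603302] ([0.7, 6.6, -0.4], [0.001, -0.0, 0.004])
blue [([525, 342, 35, 17, 494], [542.9, 349.5])]
red []
```

View pics/w7.png

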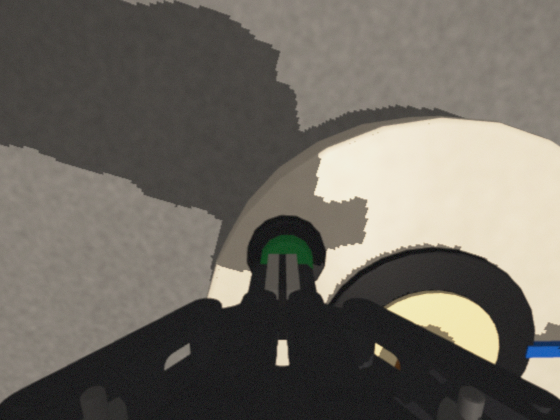

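```bash
python3 - <<'E'
from h import *
p=bot.camera('side');m=colors(p)
cv2.imwrite('pics/s8.png',cv2.resize(p['frame'][160:280,200:360,::-1],None,fx=5,fy=5,interpolation=cv2.INTER_CUBIC))
E
python3 -m inch '[[[0.5,5,0],[0,0,0],0],[[0.5,8,0],[0,0,0],0],[[0.5,10,0],[0,0,0],0],[[0.5,10,0],[0,0,0],0]]'
```

```text
time: 9.25
ee_pos: [0.4769, 0.0365, 0.0749]
tcp_rot: [-90.1, -0.4, 17.3]
wrist_force: [1.6, 0.4, 2.4]
opening: -0.0004
```

View pics/s8.png

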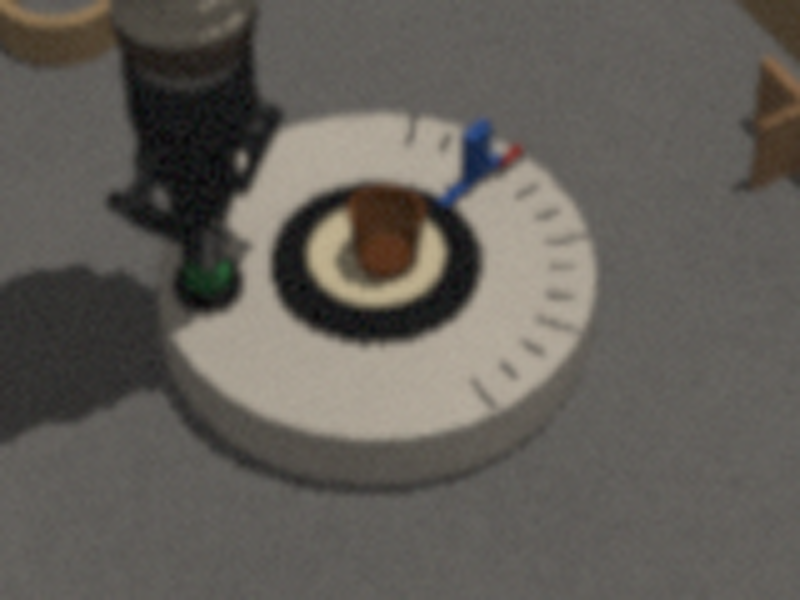

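Side view: the lever (tab at crop (478,150)) now ends at the red index (512,155), the jar stands, and the light has not moved. The fingertips are on the button at about 2 N, so I press on.

```bash
python3 -m inch '[[[0,2,0],[0,0,0],0],[[0,3.5,0],[0,0,0],0],[[0,4.5,0],[0,0,0],0],[[0,5.5,0],[0,0,0],0],[[0,5.5,0],[0,0,0],0]]'
```

```text
time: 9.75
ee_pos: [0.477, 0.0365, 0.0708]
tcp_rot: [-90.1, -0.4, 17.3]
wrist_force: [-4.7, -0.0, 13.6]
opening: -0.0001
```

```bash
python3 -m inch '[[[0,1.5,0],[0,0,0],0],[[0,1.5,0],[0,0,0],0]]'
```

```text
time: 9.95
ee_pos: [0.4771, 0.0365, 0.0708]
tcp_rot: [-90.1, -0.5, 17.3]
wrist_force: [-6.6, 0.2, 15.3]
opening: 0.0001
```

```bash
python3 -m inch '[[[0,-8,0],[0,0,0],0],[[0,-30,0],[0,0,0],0],[[0,-70,0],[0,0,0],0],[[0,-110,0],[0,0,0],0],[[-40,-130,-20],[0,0,0],0],[[-80,-130,-30],[0,0,0],0],[[-80,-130,-30],[0,0,0],0]]'
python3 - <<'E'
from h import *
p=bot.camera('side');t=bot.camera('top')
f=lambda q,a,b,c,d,k:cv2.resize(q['frame'][a:b,c:d,::-1],None,fx=k,fy=k,interpolation=cv2.INTER_CUBIC)
x=f(p,170,270,225,325,4);y=f(t,150,250,220,320,4)
cv2.imwrite('pics/fin.png',np.hstack([x,y]))
E
```

```text
time: 10.65
ee_pos: [0.4061, -0.0175, 0.2014]
tcp_rot: [-90.1, -0.5, 17.2]
wrist_force: [0.9, 0.2, 0.4]
opening: 0.0
```

View pics/fin.png

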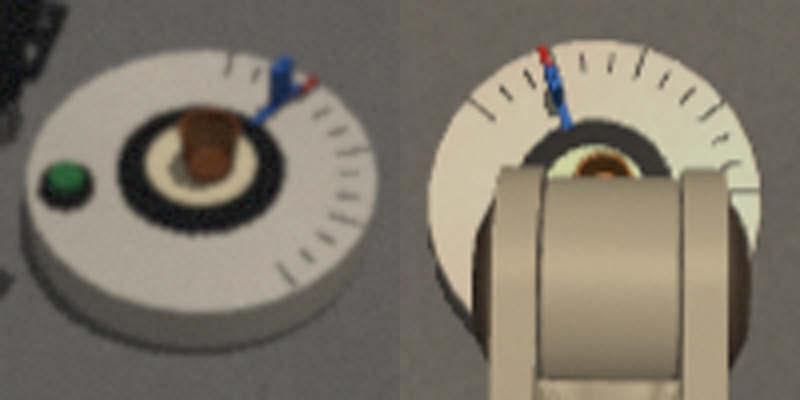

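Both views show the lever in line with the red index (top view at about (547,60)), the button up at (66,178), the jar standing and the arm clear. I'm handing in.

```bash
python3 -c "from workcell import bot; print(bot.job_done())"
```

```text
the job is handed in; nothing more can be done
None
```

I pushed the blue lever round to the red index, pressed the green button fully down, let it come up, and handed the job in at about 10.7 s. The hand-in reports no verdict.

- **Lever:** I pushed it about 77° with the closed fingertips, on its clockwise side only. The wrist view then put the lever tip about 1 mm from the index, against a 6 mm limit. The side and top views after the press still showed them in line.
- **Button:** The fingertips stopped at 70.8 mm (77 mm up, less 6 mm travel). Wrist force then rose from 13.6 to 15.3 N with no further motion, well above the 4 N spring, so I took it as bottomed.
- **Final checks:** The last side view shows the button up, the jar standing and the light level and where it was. The arm is clear, with the last wrist force reading under 1 N.
- **Not rechecked:** I did not measure the other things on the table again. The arm did not go near them at low height.
- **Disagreement:** Early estimates of the lamp's centre differed by about 5 mm between the top and wrist views. I set the final lever position from lever tip against index in the wrist picture, so this did not affect it.

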